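# Sort the carved pastry stamps into the stall's display trays

## Robot

A 7-joint arm with a two-finger parallel gripper is mounted at the origin on the work surface. World frame = base frame: x ahead of the robot, y to its left, z up, the work surface at z = 0. Lengths are in m, angles in rad, forces in N, time in s.
With the tool pointing down it reaches from about 0.425 to 0.925 m from the base axis. Payload 6.8 kg.
Tool frame: the origin (TCP) lies at the centre of the arm's flange, where the gripper is bolted on; the fingertips stand 173 mm ahead of it and the grasp point (between the pads) lies 155 mm ahead of it (finger_overhang is the distance from the TCP to the fingertips, in m); y points along the fingers, z is the direction in which the jaws open and shut, and the axes are right-handed (so a half turn about y gives the same grasp; the last joint's range is limited). The gripper opens to 85 mm and grips with 20 to 120 N. Pads are 22 mm wide; open, the fingers measure 114 mm over their backs; the gripper's body (76 mm by 85 mm) begins 54 mm behind the grasp point. The pads swing forward as they close: fully open they stand 13 mm farther back than shut.
Start: joints at [-1.334, 0.477, 0.022, 1.555, -0.011, 1.109, -0.083], TCP at [0.228, 0.635, 0.405] pointing down, gripper open.
Joint ranges: [-2.96, 2.96], [-0.34, 2.1], [-1.41, 1.46], [0.24, 2.44], [-1.37, 4.51], [0.17, 1.92], [-2.96, 2.96]. Speed limits (rad/s): [2.39, 2.39, 3.14, 3.14, 3.14, 3.14, 3.14].

## Interface

Orientations are given as a rotation vector (axis times angle).
In Python, from bench import get_obs, grab_frame, hand_in, finger_overhang gives the robot as it stands. The module is installed in compiled form; this text tells all that it offers.
- The arm moves only by the shell command python3 -m jog 'ROWS' [FORCE]. ROWS is JSON, a list of rows, each a list of 3 entries, a list of its own where there are three numbers: the shift along the tool's x, y, z in cm, then the turn about the tool's y in rad, then the gripper command: -1 is fully open, 1 is shut, values between are in proportion. In form: [[[x, y, z], twist, gripper], ...]. A call has 1 to 10 rows; each row is the pose to reach, as a shift and turn from the pose commanded when the call began, along the tool's axes at that moment; what a row does not reach only later rows make up. A row lasts 1/8 s, in which the tool goes at most 62.5 mm and 10.7 degrees, less where a joint would pass 70% of its speed; a pose out of reach is approached as far as the arm can. A call with a gripper value outside its range is refused whole. The fingers move at their own pace and stop on an object; FORCE is the grip in N (left out, the last holds). Time passes only in rows, so rows that repeat a pose let the fingers close. It gives the time, the measured TCP pose, the force and the opening at its end, in the units of the state.
- get_obs(): the state, without advancing time (a new reading comes with each control period).
- grab_frame(name): name is "scene" or "top" or "wrist"; returns a dict with "image" (480x640x3 uint8, blue, green, red), "fx", "fy", "cx", "cy" (pixels), "origin" and "rotation" of the camera in the world. Camera axes: x right, y up, looking along -z (the intrinsics and any distortion apply to the point x, -y, -z); pixel columns grow to the right and rows downward; lengths in m; the calibration is good to about 2 mm. The wrist camera is an equidistant fisheye: a pixel r from the principal point sees the ray r / f radians off the axis. A picture is of the moment at which its call begins. There is no depth.
- hand_in(): hands the job in, once; it reports no verdict.
The state is a dict: "clock": time; "joints": joint angles; "qvel": joint speeds; "tau": joint torques, N m; "tcp_pos": TCP position; "orientation": TCP orientation; "contact_force": force on the tool from outside, world axes, zero at the start; "moment": the same for the moment, N m; "grip_width": finger opening in m.
Only numpy, scipy, OpenCV 4.12 (cv2) and the standard library are available. Lean on these libraries where they do the work, as an engineer would, in place of code of your own. Each camera call takes 0.05 s, during which the arm holds its last target.

## Task

Lay out the carver's stall: sort the five wooden pastry stamps by shape, not by wood colour, into the trays whose sign shows that shape - the two round ones in the blue tray, the two square ones in the red tray, the flower in either bay of the green tray. Stand each stamp upright on the tray floor, carved face up, one to a bay. Leave the paddle mould and the mallet where they lie.

Things in the scene. Friction and masses are not known exactly. Their poses are not given: they have to be found in the camera images.
- round_pale_mid (a point): pale beech ROUND pastry stamp: upright cylinder 50 mm in diameter, 75 mm tall, about 120 g, loose, standing with its carved face up. This point is its centre, half-way up (37.5 mm above its foot); z is up out of the carved face.
- round_dark_mid (a point): dark walnut ROUND pastry stamp: upright cylinder 50 mm in diameter, 75 mm tall, about 120 g, loose, standing with its carved face up. This point is its centre, half-way up (37.5 mm above its foot); z is up out of the carved face.
- square_pale_mid (a point): pale beech SQUARE pastry stamp: upright block 50 x 50 mm, its sides square to its x and y axes, 75 mm tall, about 120 g, loose, standing with its carved face up. This point is its centre, half-way up (37.5 mm above its foot); z is up out of the carved face.
- square_dark_mid (a point): dark walnut SQUARE pastry stamp: upright block 50 x 50 mm, its sides square to its x and y axes, 75 mm tall, about 120 g, loose, standing with its carved face up. This point is its centre, half-way up (37.5 mm above its foot); z is up out of the carved face.
- flower_mid (a point): pale beech FLOWER pastry stamp: upright post whose outline from above is four round petals at the corners of a square (lobes of 24 mm diameter centred at +-16 mm in its x and y); it is 56 mm wide along its own x or y, where a flat finger touches two petals on each side, 75 mm tall, about 120 g, loose, standing with its carved face up. This point is its centre, half-way up (37.5 mm above its foot); z is up out of the carved face.
- tray_round: Low wooden display tray with BLUE bay floors and a blue round sign, fixed to the table. Origin: underside, at the middle of the divider between its two bays, on the table. Outside 95 mm along its x and 165 mm along its y, walls 25 mm high and 5 mm thick, floor 5 mm thick. The two bays are side by side along its y: centres at y = +40 mm and y = -40 mm (x = 0), each 85 mm (x) by 75 mm (y) inside. The sign lies on a solid 45 mm deep, 25 mm high ledge along the +x side.
- tray_square: Low wooden display tray with RED bay floors and a red square sign, fixed to the table. Origin: underside, at the middle of the divider between its two bays, on the table. Outside 95 mm along its x and 165 mm along its y, walls 25 mm high and 5 mm thick, floor 5 mm thick. The two bays are side by side along its y: centres at y = +40 mm and y = -40 mm (x = 0), each 85 mm (x) by 75 mm (y) inside. The sign lies on a solid 45 mm deep, 25 mm high ledge along the +x side.
- tray_flower: Low wooden display tray with GREEN bay floors and a green four-petal sign, fixed to the table. Origin: underside, at the middle of the divider between its two bays, on the table. Outside 95 mm along its x and 165 mm along its y, walls 25 mm high and 5 mm thick, floor 5 mm thick. The two bays are side by side along its y: centres at y = +40 mm and y = -40 mm (x = 0), each 85 mm (x) by 75 mm (y) inside. The sign lies on a solid 45 mm deep, 25 mm high ledge along the +x side.
- mould_mid (a point): Loose paddle-shaped pastry mould of pale wood lying flat, a bystander, 172 mm long, 84 mm wide, 25 mm high, handle to its -x. This point is half-way up, 12.5 mm above the table, 30 mm from the middle of the round head towards the handle.
- mallet_mid (a point): Loose wooden mallet lying flat, a bystander: head a lying cylinder 60 mm in diameter and 90 mm long (along its y), handle 22 mm thick reaching 230 mm to its -x. This point is the middle of the head, 30 mm above the table.
Not all that is in view belongs to the job. What is shaped like the part that bears square_dark_mid but turquoise is not meant.

How it is judged:
By the outcome, as a careful person would: the job done as asked, in the order asked, and still so for the second after the job is handed in, with the robot touching nothing.
It also fails if it takes over 104 s, if anything falls off the work surface, if the arm or the gripper's body presses on something with over 40 N, if the wrist force passes 120 N, or if a joint passes its speed limit or range.

## Working session

There is one attempt and no reset: what is moved stays moved. The work goes in short steps, Python scripts to look and compute and a shell command to move; the robot and the scene stay as the last step left them, time stands still between calls to the robot, and variables do not carry over. Pictures are saved under pics/ and viewed, and the job is handed in when it is done.

```bash
mkdir -p pics
python3 - <<'E'
from bench import *
import cv2
o=get_obs()
for k,v in o.items(): print(k,v)
print(finger_overhang)
for n in("scene","top","wrist"):
    f=grab_frame(n); cv2.imwrite(f"pics/{n}0.png",f["image"]); print(n,{k:v for k,v in f.items() if k!="image"})
E
```

```text
clock 0.0
joints [-1.33409443  0.47782428  0.0223697   1.55643792 -0.01154944  1.10930502
 -0.08311367]
qvel [-2.47834954e-04  1.83750507e-04  4.83146052e-04 -1.52912466e-04
 -6.53505368e-05  2.30278816e-04 -2.10006067e-04]
tau [ 6.27164500e-04 -5.96463668e+01  1.60892006e+00 -2.81177455e+01
  1.25754270e-02  9.45061678e-03 -6.17493470e-06]
tcp_pos [0.228066   0.63501758 0.4037155 ]
orientation [-1.55564392  0.27082986 -0.27049833]
contact_force [-0.87693153 -0.21162946 -0.81540195]
moment [-0.01042325  0.012147    0.01460224]
grip_width 0.08516386888162808
0.1734
scene {'fx': 567.6121811815492, 'fy': 567.6121811815492, 'cx': 316.35663250085224, 'cy': 236.7212666101533, 'origin': array([ 1.41948312, -0.79228842,  0.9677289 ]), 'rotation': array([0.87585937, 0.43291105, 0.79224421])}
top {'fx': 545.9537138418991, 'fy': 545.9537138418991, 'cx': 331.9022639424743, 'cy': 235.60844136219768, 'origin': array([ 2.47975970e-01, -4.78153241e-04,  1.58560721e+00]), 'rotation': array([ 0.09097965, -0.11251992, -1.54212803])}
wrist {'fx': 371.64829954431775, 'fy': 371.64829954431775, 'cx': 317.2530982839117, 'cy': 246.46882090701604, 'origin': array([0.16151787, 0.65906727, 0.37323516]), 'rotation': array([-0.24493242, -0.16947602,  1.21790932])}
```

View pics/scene0.png

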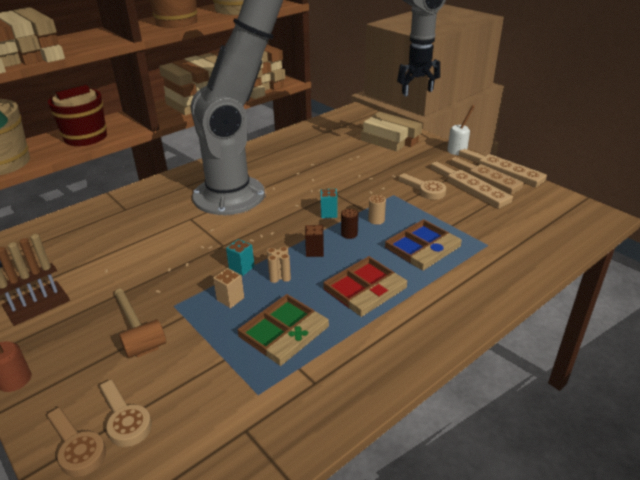

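View pics/top0.png

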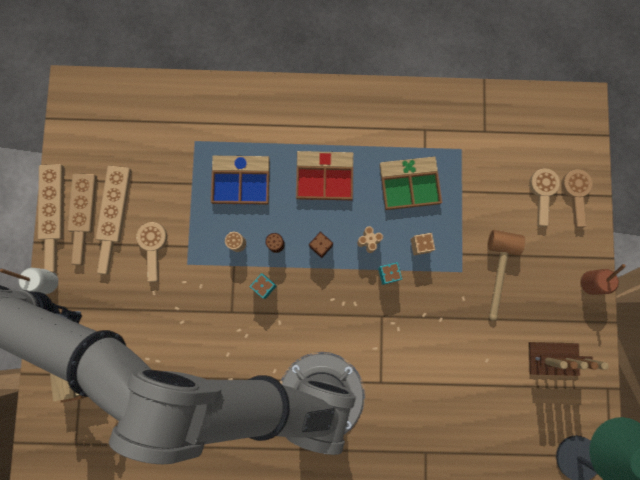

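View pics/wrist0.png

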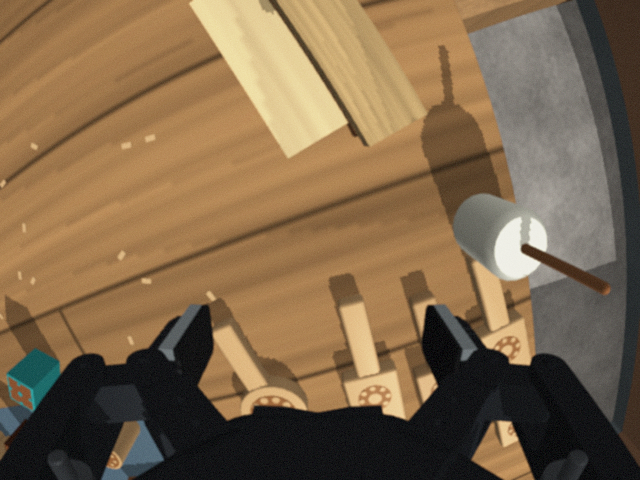

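The top view shows blue, red and green trays at about (240,180), (325,177) and (411,184). The stamps are round pale (234,240), round dark (275,242), square dark (321,244), flower (371,238) and square pale (424,243). The turquoise squares at (262,286) and (391,273) are not meant. I'll check this in an enlarged crop.

```bash
cat > h.py <<'E'
import numpy as np, cv2
from scipy.spatial.transform import Rotation as R
def ray(f,u,v):
    d=np.array([(u-f["cx"])/f["fx"],-(v-f["cy"])/f["fy"],-1.0])
    return R.from_rotvec(f["rotation"]).apply(d)
def onplane(f,u,v,z):
    d=ray(f,u,v); o=np.array(f["origin"]); return o+d*(z-o[2])/d[2]
def proj(f,p):
    c=R.from_rotvec(f["rotation"]).inv().apply(np.array(p)-f["origin"])
    return f["cx"]+f["fx"]*c[0]/-c[2], f["cy"]-f["fy"]*c[1]/-c[2]
def rectify(f,z,x0,x1,y0,y1,s=1500):
    # orthophoto of plane z; cols = y decreasing, rows = x decreasing
    P=[(x1,y1),(x1,y0),(x0,y0),(x0,y1)]
    src=np.float32([proj(f,(x,y,z)) for x,y in P])
    w,h=int((y1-y0)*s),int((x1-x0)*s)
    H=cv2.getPerspectiveTransform(src,np.float32([(0,0),(w,0),(w,h),(0,h)]))
    return cv2.warpPerspective(f["image"],H,(w,h),flags=cv2.INTER_CUBIC)
E
python3 - <<'E'
from h import *; from bench import *
f=grab_frame("top"); im=f["image"]
cv2.imwrite("pics/crop1.png",cv2.resize(im[140:310,190:460],None,fx=2.9,fy=2.9,interpolation=cv2.INTER_CUBIC))
np.save("top.npy",f,allow_pickle=True)
f=grab_frame("scene")
cv2.imwrite("pics/crop2.png",cv2.resize(f["image"][180:370,170:470],None,fx=2.6,fy=2.6,interpolation=cv2.INTER_CUBIC))
np.save("scene.npy",f,allow_pickle=True)
E
```

```text
(no output)
```

View pics/crop1.png

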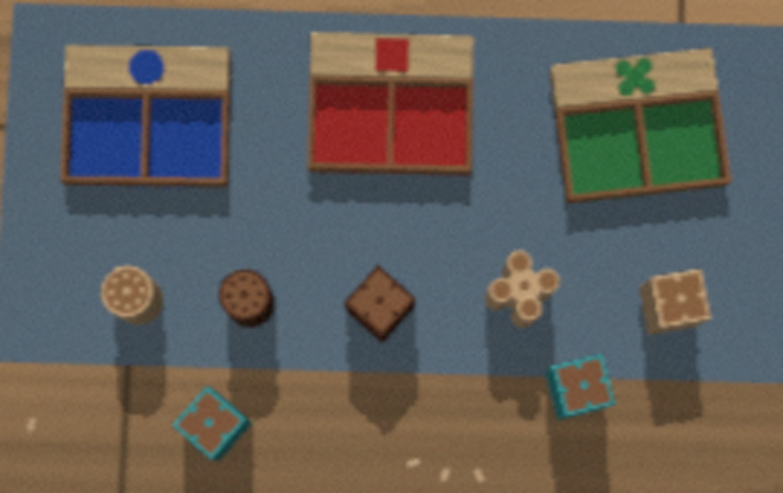

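View pics/crop2.png

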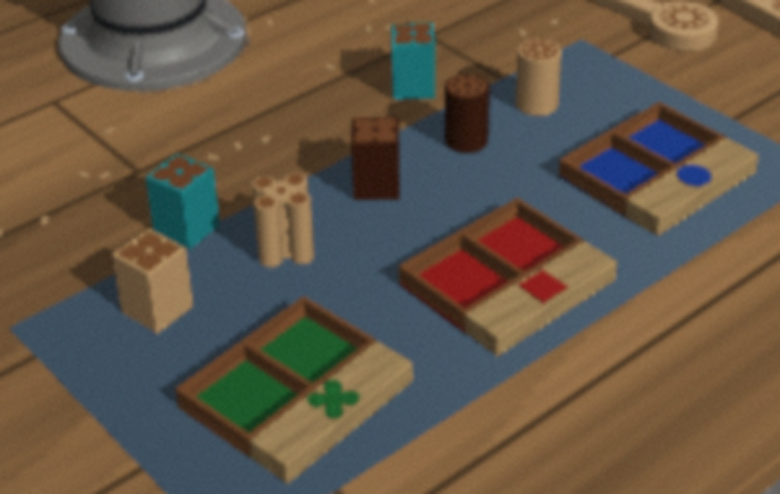

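The crop confirms the five stamps: pale and dark round, dark square (turned about 45°), flower and pale square. Only the two turquoise blocks resemble them. Next I'll measure positions.

```bash
cat > meas.py <<'E'
from h import *
f=np.load("top.npy",allow_pickle=True).item(); im=f["image"]
hsv=cv2.cvtColor(im,cv2.COLOR_BGR2HSV)
# trays: bay floors & sign by colour
for n,(lo,hi) in dict(blue=((108,170,60),(130,255,255)),red=((0,170,60),(6,255,255)),green=((55,120,40),(80,255,255))).items():
    m=cv2.inRange(hsv,lo,hi); m[:140]=0;m[215:]=0;m[:,:190]=0;m[:,460:]=0
    k,l,s,c=cv2.connectedComponentsWithStats(m)
    for i in range(1,k):
        if s[i,4]>30: print(n,s[i],c[i].round(1),onplane(f,*c[i],0.025 if s[i,4]<250 else 0.005).round(4))
E
python3 meas.py
python3 - <<'E'
from h import *
f=np.load("top.npy",allow_pickle=True).item()
for n,p in dict(roundpale=(234,240),rdark=(275,242),sdark=(321,244),flower=(371,238),spale=(424,243),tq1=(262,286),tq2=(391,273)).items(): print(n,onplane(f,*p,.075).round(3))
o=rectify(f,.075,.33,.55,-.3,.3,1300); cv2.imwrite("pics/orto.png",o)
o=rectify(f,.025,.5,.73,-.27,.27,1450); cv2.imwrite("pics/orto2.png",o)
from bench import *
print(R.from_rotvec(get_obs()["orientation"]).as_matrix().round(3))
E
```

```text
blue [236 158   9  10  75] [240.1 162.7] [0.66   0.2548 0.025 ]
blue [215 174  23  26 570] [226.1 187. ] [0.5907 0.2956 0.005 ]
blue [242 175  24  26 572] [253.3 187.1] [0.5927 0.2157 0.005 ]
red [320 154  10  10 100] [324.5 158.5] [0.68   0.0081 0.025 ]
red [298 169  26  28 656] [310.5 182.5] [0.6116 0.0475 0.005 ]
red [326 170  25  27 661] [338.1 183.2] [ 0.6119 -0.0339  0.005 ]
green [403 161  12  11  71] [408.7 166.1] [ 0.6644 -0.2398  0.025 ]
green [413 175  25  28 571] [424.7 188.8] [ 0.6022 -0.2907  0.005 ]
green [386 178  25  28 586] [397.7 191.8] [ 0.591  -0.2108  0.005 ]
roundpale [0.426 0.253 0.075]
rdark [0.424 0.139 0.075]
sdark [0.421 0.011 0.075]
flower [ 0.442 -0.128  0.075]
spale [ 0.432 -0.276  0.075]
tq1 [0.301 0.17  0.075]
tq2 [ 0.346 -0.185  0.075]
[[ 0.941 -0.     0.338]
 [-0.338 -0.001  0.941]
 [ 0.    -1.    -0.001]]
```

View pics/orto.png

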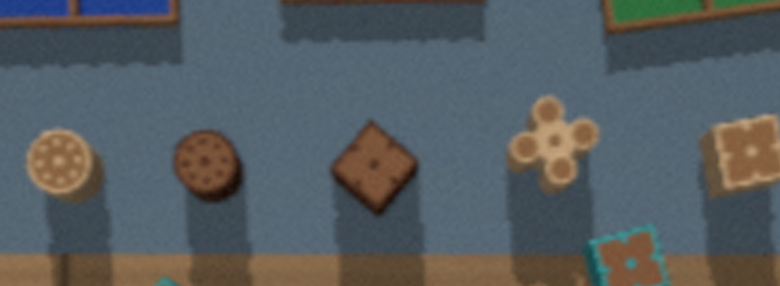

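View pics/orto2.png

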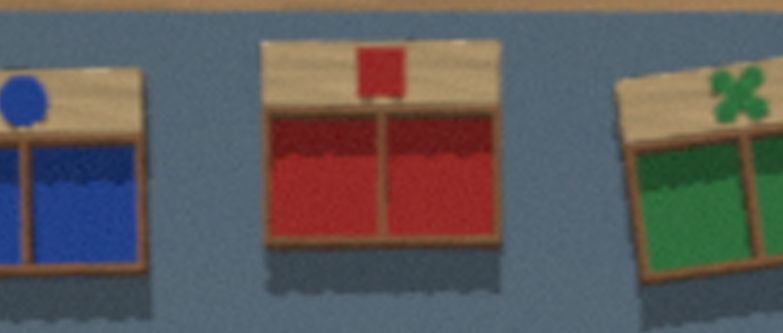

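```bash
cat > to.py <<'E'
import sys,numpy as np
from scipy.spatial.transform import Rotation as R
from bench import get_obs
o=get_obs(); M=R.from_rotvec(o["orientation"]).as_matrix(); p=np.array(o["tcp_pos"])
psi=np.degrees(np.arctan2(M[1,2],M[0,2]))
print("t",round(o["clock"],2),"tcp",p.round(4),"psi",psi.round(1),"F",np.round(o["contact_force"],1),"w",round(o["grip_width"],4),"j",np.round(o["joints"],2),"tilt",M[2].round(3))
for a in sys.argv[1:]:
    x,y,z,ps=map(float,a.split(","))
    s=M.T@(np.array([x,y,z])-p)*100
    d=(psi-ps+180)%360-180
    print(a,"shift cm",s.round(2),"dist",np.linalg.norm(s).round(1),"twist",np.radians(d).round(3))
E
python3 to.py .426,.254,.31,0
```

```text
t 0.25 tcp [0.2281 0.6352 0.4043] psi 70.2 F [0.2 0.7 0.7] w 0.0852 j [-1.33  0.48  0.02  1.56 -0.01  1.11 -0.08] tilt [ 0.    -1.    -0.001]
.426,.254,.31,0 shift cm [ 31.51   9.45 -29.18] dist 44.0 twist 1.226
```

```bash
python3 -m jog '[[[31.5,9.4,-29.2],1.226,-1],[[31.5,9.4,-29.2],1.226,-1],[[31.5,9.4,-29.2],1.226,-1],[[31.5,9.4,-29.2],1.226,-1],[[31.5,9.4,-29.2],1.226,-1],[[31.5,9.4,-29.2],1.226,-1],[[31.5,9.4,-29.2],1.226,-1],[[31.5,9.4,-29.2],1.226,-1],[[31.5,9.4,-29.2],1.226,-1],[[31.5,9.4,-29.2],1.226,-1]]' 40; python3 to.py .426,.254,.31,0 .426,.254,.21,0
python3 - <<'E'
from h import *; from bench import *
f=grab_frame("wrist"); cv2.imwrite("pics/w1.png",f["image"]);
E
```

```text
clock: 1.5
tcp_pos: [0.4254, 0.2556, 0.3109]
orientation: [-1.21, 1.207, -1.206]
contact_force: [0.1, -0.4, 0.3]
grip_width: 0.0852
t 1.5 tcp [0.4254 0.2556 0.3109] psi 0.2 F [ 0.1 -0.4  0.3] w 0.0852 j [-0.98  0.32  0.37  2.09 -0.17  0.76 -0.5 ] tilt [-0.001 -1.     0.   ]
.426,.254,.31,0 shift cm [0.16 0.09 0.06] dist 0.2 twist 0.003
.426,.254,.21,0 shift cm [ 0.17 10.09  0.06] dist 10.1 twist 0.003
```

View pics/w1.png

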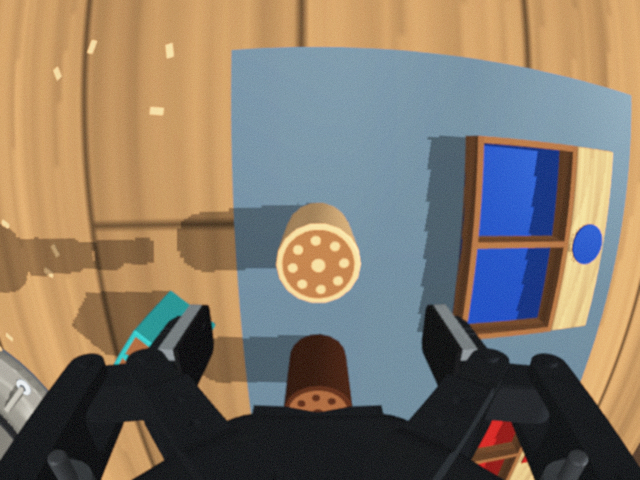

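The wrist view shows the pale round stamp at (318,263), centred between the jaws. The dark round one is below it at (319,375), and the blue tray is at right. I'll check the positions with the fisheye model.

```bash
cat >> h.py <<'E'
def wplane(f,u,v,z):
    a=np.array([u-f["cx"],-(v-f["cy"])]); r=np.hypot(*a); t=r/f["fx"]
    d=np.array([a[0]/r*np.sin(t),a[1]/r*np.sin(t),-np.cos(t)])
    d=R.from_rotvec(f["rotation"]).apply(d); o=np.array(f["origin"]); return (o+d*(z-o[2])/d[2]).round(4)
E
python3 - <<'E'
from h import *; from bench import *
f=grab_frame("wrist"); print(f["origin"])
print("stamp",wplane(f,318,263,.075),"divider ends",wplane(f,480,242,.025),wplane(f,572,246,.025),"sign",wplane(f,587,244,.025))
for q in [(471,137),(577,146),(460,328),(553,331)]: print(q,wplane(f,*q,.025))
E
```

```text
[0.42459363 0.32605948 0.28040535]
stamp [0.4252 0.2571 0.075 ] divider ends [0.5487 0.2567 0.025 ] [0.6419 0.2539 0.025 ] sign [0.6599 0.2558 0.025 ]
(471, 137) [0.5347 0.3348 0.025 ]
(577, 146) [0.6348 0.3381 0.025 ]
(460, 328) [0.5421 0.1836 0.025 ]
(553, 331) [0.6414 0.1728 0.025 ]
```

```bash
python3 -m jog '[[[0.1,5,0],0,-1],[[0.1,10,0],0,-1],[[0.1,10,0],0,-1],[[0.1,10,0],0,1],[[0.1,10,0],0,1],[[0.1,10,0],0,1],[[0.1,10,0],0,1],[[0.1,10,0],0,1],[[0.1,10,0],0,1]]' 40; python3 to.py .4255,.255,.31,0 .5895,.295,.31,1
```

```text
clock: 2.72
tcp_pos: [0.4266, 0.2536, 0.2128]
orientation: [-1.205, 1.209, -1.208]
contact_force: [-1.3, 0.0, 7.3]
grip_width: 0.0489
t 2.73 tcp [0.4266 0.2536 0.2128] psi 0.0 F [-1.3  0.   7.3] w 0.0489 j [-0.9   0.49  0.3   2.14 -0.27  0.54 -0.4 ] tilt [-0.003 -1.     0.003]
.4255,.255,.31,0 shift cm [-0.17 -9.72 -0.08] dist 9.7 twist 0.0
.5895,.295,.31,1 shift cm [-4.16 -9.66 16.32] dist 19.4 twist -0.017
```

```bash
python3 -m jog '[[[0,-6,0],0,1],[[0,-6,0],0,1],[[-2,-6,8],0,1],[[-4.2,-6,16.3],-0.017,1],[[-4.2,-6,16.3],-0.017,1],[[-4.2,-6,16.3],-0.017,1],[[-4.2,-6,16.3],-0.017,1]]'; python3 to.py .5895,.295,.2185,1
python3 - <<'E'
from h import *; from bench import *
f=grab_frame("wrist"); cv2.imwrite("pics/w2.png",f["image"]);
E
```

```text
clock: 3.6
tcp_pos: [0.5881, 0.2947, 0.2704]
orientation: [-1.218, 1.198, -1.196]
contact_force: [-0.4, -0.5, -1.3]
grip_width: 0.0489
t 3.6 tcp [0.5881 0.2947 0.2704] psi 1.0 F [-0.4 -0.5 -1.3] w 0.0489 j [-0.8   0.61  0.35  1.72 -0.26  0.85 -0.32] tilt [ 0.    -1.    -0.001]
.5895,.295,.2185,1 shift cm [-0.03  5.19  0.15] dist 5.2 twist -0.001
```

View pics/w2.png

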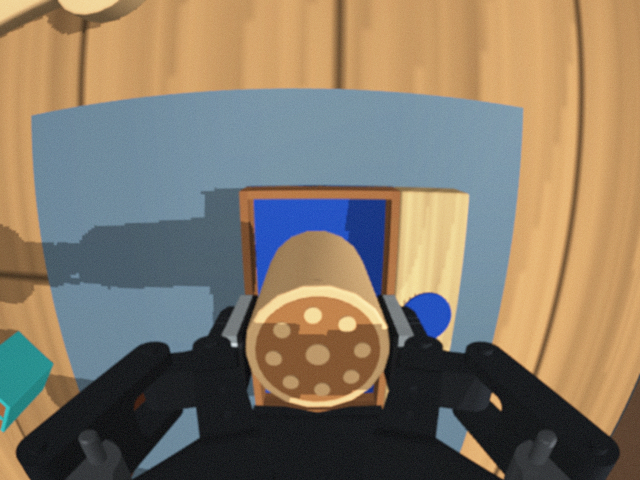

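The pale round stamp is held upright above the upper blue bay, with its carved face at about (317,350) and the bay edges spanning columns 250–390. I'll lower it and release.

```bash
python3 -m jog '[[[0,2.5,0.1],0,1],[[0,5,0.1],0,1],[[0,5.1,0.1],0,1],[[0,5.1,0.1],0,1],[[0,5.1,0.1],0,-1],[[0,5.1,0.1],0,-1],[[0,5.1,0.1],0,-1],[[0,5.1,0.1],0,-1]]'; python3 to.py .5895,.295,.31,1 .4248,.142,.31,0
```

```text
clock: 4.65
tcp_pos: [0.5899, 0.295, 0.2199]
orientation: [-1.217, 1.197, -1.197]
contact_force: [-0.3, -0.5, -0.5]
grip_width: 0.0854
t 4.65 tcp [0.5899 0.295  0.2199] psi 1.0 F [-0.3 -0.5 -0.5] w 0.0854 j [-0.78  0.68  0.32  1.74 -0.29  0.77 -0.3 ] tilt [-0. -1.  0.]
.5895,.295,.31,1 shift cm [ 0.   -9.01 -0.04] dist 9.0 twist -0.0
.4248,.142,.31,0 shift cm [ 15.02  -9.02 -16.77] dist 24.3 twist 0.017
```

```bash
python3 -m jog '[[[0,-5,0],0,-1],[[0,-9,0],0,-1],[[4,-9,-4],0,-1],[[8,-9,-8.5],0,-1],[[12,-9,-13],0,-1],[[15,-9,-16.8],0.017,-1],[[15,-9,-16.8],0.017,-1],[[15,-9,-16.8],0.017,-1]]'; python3 to.py .4248,.142,.21,0
python3 - <<'E'
from h import *; from bench import *
f=grab_frame("wrist"); cv2.imwrite("pics/w3.png",f["image"]);np.save("w3.npy",f,allow_pickle=True)
E
```

```text
clock: 5.65
tcp_pos: [0.4251, 0.1427, 0.3102]
orientation: [-1.207, 1.208, -1.209]
contact_force: [0.0, 0.6, 0.3]
grip_width: 0.0855
t 5.65 tcp [0.4251 0.1427 0.3102] psi 0.0 F [0.  0.6 0.3] w 0.0855 j [-0.83  0.25  0.42  2.19 -0.15  0.73 -0.31] tilt [-0.001 -1.     0.002]
.4248,.142,.21,0 shift cm [ 0.08 10.02 -0.05] dist 10.0 twist 0.0
```

View pics/w3.png

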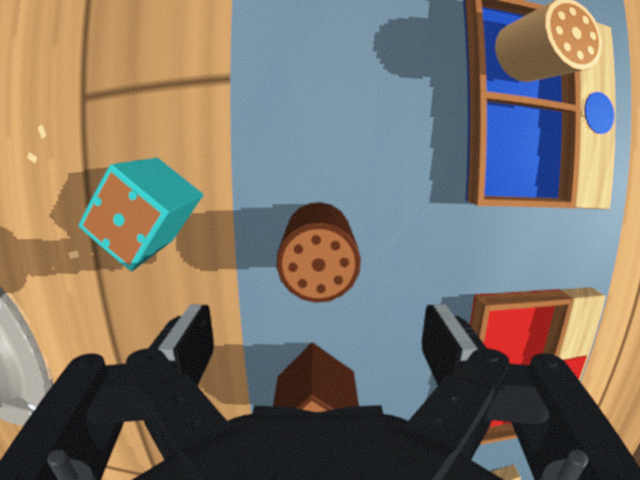

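The pale round stamp now stands in its blue bay (577,33). The dark round one is at (318,263), centred for the grasp.

```bash
python3 -m jog '[[[0,5,0],0,-1],[[0,9.8,0],0,-1],[[0,9.8,0],0,-1],[[0,9.8,0],0,1],[[0,9.8,0],0,1],[[0,9.8,0],0,1],[[0,9.8,0],0,1],[[0,9.8,0],0,1],[[0,9.8,0],0,1]]' 40; python3 to.py .592,.215,.31,1
```

```text
clock: 6.82
tcp_pos: [0.4254, 0.1426, 0.2136]
orientation: [-1.205, 1.208, -1.209]
contact_force: [-0.4, 0.2, 4.8]
grip_width: 0.0488
t 6.83 tcp [0.4254 0.1426 0.2136] psi -0.0 F [-0.4  0.2  4.8] w 0.0488 j [-0.74  0.44  0.33  2.25 -0.3   0.49 -0.17] tilt [-0.002 -1.     0.003]
.592,.215,.31,1 shift cm [-7.27 -9.56 16.69] dist 20.6 twist -0.018
```

```bash
python3 -m jog '[[[0,-6,0],0,1],[[0,-6,0],0,1],[[-3.5,-6,8],0,1],[[-7.2,-6,16.6],-0.017,1],[[-7.2,-6,16.6],-0.017,1],[[-7.2,-6,16.6],-0.017,1],[[-7.2,-6,16.6],-0.017,1]]'; python3 to.py .592,.215,.2192,1
```

```text
clock: 7.7
tcp_pos: [0.5898, 0.2138, 0.2713]
orientation: [-1.219, 1.198, -1.197]
contact_force: [0.1, -0.3, -1.6]
grip_width: 0.0491
t 7.7 tcp [0.5898 0.2138 0.2713] psi 1.0 F [ 0.1 -0.3 -1.6] w 0.0491 j [-0.73  0.57  0.38  1.8  -0.28  0.82 -0.19] tilt [ 0.001 -1.    -0.001]
.592,.215,.2192,1 shift cm [-0.12  5.21  0.23] dist 5.2 twist -0.001
```

```bash
python3 -m jog '[[[-0.1,2.5,0.1],0,1],[[-0.1,5,0.1],0,1],[[-0.1,5.1,0.1],0,1],[[-0.1,5.1,0.1],0,1],[[-0.1,5.1,0.1],0,-1],[[-0.1,5.1,0.1],0,-1],[[-0.1,5.1,0.1],0,-1],[[-0.1,5.1,0.1],0,-1]]'; python3 to.py .423,.0125,.32,-42
```

```text
clock: 8.7
tcp_pos: [0.5915, 0.2152, 0.2208]
orientation: [-1.217, 1.197, -1.197]
contact_force: [-0.4, 0.7, 0.7]
grip_width: 0.0854
t 8.7 tcp [0.5915 0.2152 0.2208] psi 1.0 F [-0.4  0.7  0.7] w 0.0854 j [-0.7   0.65  0.35  1.82 -0.32  0.73 -0.16] tilt [-0. -1.  0.]
.423,.0125,.32,-42 shift cm [ 19.98  -9.92 -17.19] dist 28.2 twist 0.75
```

```bash
python3 -m jog '[[[0,-5,0],0,-1],[[0,-9.9,0],0,-1],[[5,-9.9,-4.3],0.18,-1],[[10,-9.9,-8.6],0.36,-1],[[15,-9.9,-13],0.54,-1],[[20,-9.9,-17.2],0.72,-1],[[20,-9.9,-17.2],0.75,-1],[[20,-9.9,-17.2],0.75,-1],[[20,-9.9,-17.2],0.75,-1]]'; python3 to.py .4225,.0125,.21,-42
python3 - <<'E'
from h import *; from bench import *
f=grab_frame("wrist"); cv2.imwrite("pics/w4.png",f["image"]);np.save("w4.npy",f,allow_pickle=True)
E
```

```text
clock: 9.82
tcp_pos: [0.4242, 0.0136, 0.32]
orientation: [-0.769, 1.722, -1.724]
contact_force: [-0.3, 0.7, -0.1]
grip_width: 0.0856
t 9.82 tcp [0.4242 0.0136 0.32  ] psi -41.8 F [-0.3  0.7 -0.1] w 0.0856 j [-0.79  0.21  0.7   2.25 -0.2   0.74 -0.69] tilt [-0.001 -1.     0.001]
.4225,.0125,.21,-42 shift cm [ 0.2  11.   -0.07] dist 11.0 twist 0.003
```

View pics/w4.png

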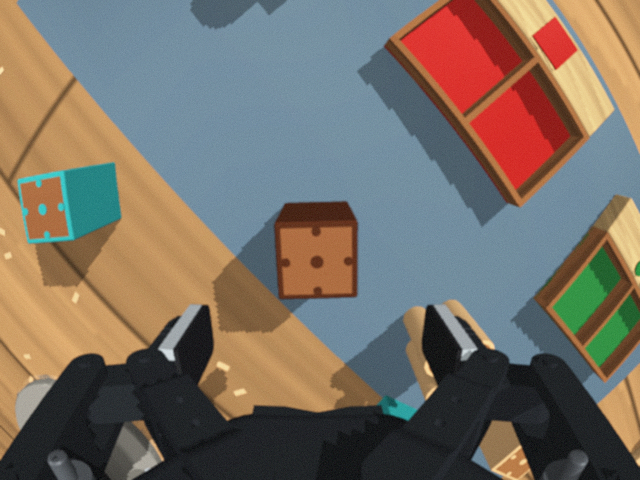

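The dark square stamp is centred at (317,262) and square to the jaws to within about 1°. The turquoise block is well away at (42,208). I'll descend and grip.

```bash
python3 -m jog '[[[0.1,5.5,0],0.01,-1],[[0.1,10.8,0],0.01,-1],[[0.1,10.8,0],0.01,-1],[[0.1,10.8,0],0.01,1],[[0.1,10.8,0],0.01,1],[[0.1,10.8,0],0.01,1],[[0.1,10.8,0],0.01,1],[[0.1,10.8,0],0.01,1],[[0.1,10.8,0],0.01,1]]' 40; python3 to.py .609,.0465,.273,1
```

```text
clock: 11.0
tcp_pos: [0.4233, 0.0119, 0.2137]
orientation: [-0.756, 1.73, -1.73]
contact_force: [-0.4, -0.1, 5.9]
grip_width: 0.0501
t 11.0 tcp [0.4233 0.0119 0.2137] psi -42.5 F [-0.4 -0.1  5.9] w 0.0501 j [-0.61  0.44  0.53  2.31 -0.48  0.49 -0.44] tilt [-0.004 -1.     0.002]
.609,.0465,.273,1 shift cm [-15.13  -5.84  11.36] dist 19.8 twist -0.76
```

```bash
python3 -m jog '[[[0,-6,0],0,1],[[0,-6,0],0,1],[[-5,-6,4],-0.18,1],[[-10,-6,8],-0.36,1],[[-15.1,-6,11.3],-0.54,1],[[-15.1,-6,11.3],-0.72,1],[[-15.1,-6,11.3],-0.76,1],[[-15.1,-6,11.3],-0.76,1],[[-15.1,-6,11.3],-0.76,1]]'; python3 to.py .609,.0465,.2192,1
python3 - <<'E'
from h import *; from bench import *
f=grab_frame("wrist"); cv2.imwrite("pics/w5.png",f["image"]);np.save("w5.npy",f,allow_pickle=True)
f=np.load("w4.npy",allow_pickle=True).item()
print("sign",wplane(f,555,43,.025),"div",wplane(f,465,113,.025),wplane(f,540,62,.025),"green corners",wplane(f,540,298,.025),wplane(f,607,232,.025),wplane(f,604,376,.025))
E
```

```text
clock: 12.12
tcp_pos: [0.6069, 0.0462, 0.272]
orientation: [-1.216, 1.199, -1.198]
contact_force: [-0.6, 0.5, -0.2]
grip_width: 0.0499
t 12.12 tcp [0.6069 0.0462 0.272 ] psi 0.8 F [-0.6  0.5 -0.2] w 0.0499 j [-0.48  0.55  0.41  1.85 -0.3   0.8   0.1 ] tilt [-0. -1. -0.]
.609,.0465,.2192,1 shift cm [-0.02  5.28  0.21] dist 5.3 twist -0.003
sign [0.6795 0.0087 0.025 ] div [0.5693 0.013  0.025 ] [0.6537 0.005  0.025 ] green corners [ 0.5361 -0.1587  0.025 ] [ 0.6294 -0.1594  0.025 ] [ 0.5613 -0.3239  0.025 ]
```

View pics/w5.png

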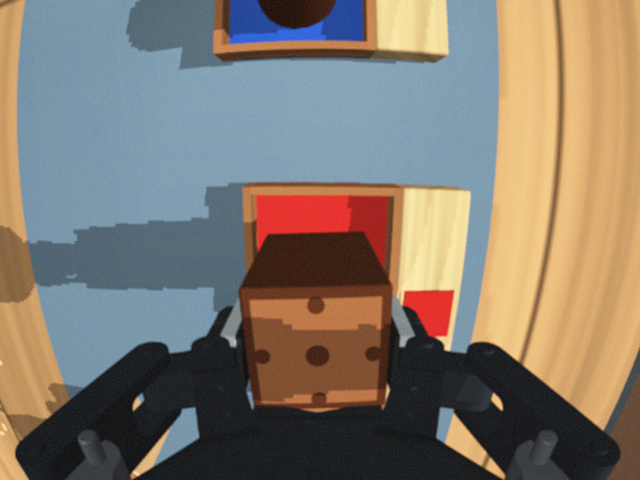

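The dark square stamp is held upright over the upper red bay (bay columns 255–388). I'll lower and release it.

```bash
python3 -m jog '[[[-0.1,2.5,0.1],0,1],[[-0.1,5,0.1],0,1],[[-0.1,5.1,0.1],0,1],[[-0.1,5.1,0.1],0,1],[[-0.1,5.1,0.1],0,-1],[[-0.1,5.1,0.1],0,-1],[[-0.1,5.1,0.1],0,-1],[[-0.1,5.1,0.1],0,-1]]'; python3 to.py .4435,-.1265,.32,-32
```

```text
clock: 13.18
tcp_pos: [0.6086, 0.0473, 0.2208]
orientation: [-1.217, 1.197, -1.197]
contact_force: [-0.5, 0.4, 0.1]
grip_width: 0.0854
t 13.18 tcp [0.6086 0.0473 0.2208] psi 1.0 F [-0.5  0.4  0.1] w 0.0854 j [-0.46  0.63  0.38  1.87 -0.34  0.71  0.13] tilt [-0. -1.  0.]
.4435,-.1265,.32,-32 shift cm [ 17.1   -9.92 -16.8 ] dist 25.9 twist 0.575
```

```bash
python3 -m jog '[[[0,-5,0],0,-1],[[0,-9.9,0],0,-1],[[4.5,-9.9,-4.2],0.15,-1],[[9,-9.9,-8.4],0.3,-1],[[13,-9.9,-12.6],0.45,-1],[[17.1,-9.9,-16.8],0.575,-1],[[17.1,-9.9,-16.8],0.575,-1],[[17.1,-9.9,-16.8],0.575,-1],[[17.1,-9.9,-16.8],0.575,-1]]'; python3 to.py .4435,-.1265,.21,-32
python3 - <<'E'
from h import *; from bench import *
f=grab_frame("wrist"); cv2.imwrite("pics/w6.png",f["image"]);np.save("w6.npy",f,allow_pickle=True)
E
```

```text
clock: 14.3
tcp_pos: [0.4445, -0.1255, 0.3198]
orientation: [-0.893, 1.605, -1.606]
contact_force: [0.7, 0.3, 0.2]
grip_width: 0.085
t 14.3 tcp [ 0.4445 -0.1255  0.3198] psi -31.8 F [0.7 0.3 0.2] w 0.085 j [-0.43  0.28  0.67  2.17 -0.25  0.77 -0.15] tilt [-0.    -1.     0.001]
.4435,-.1265,.21,-32 shift cm [ 0.14 10.98 -0.04] dist 11.0 twist 0.003
```

View pics/w6.png

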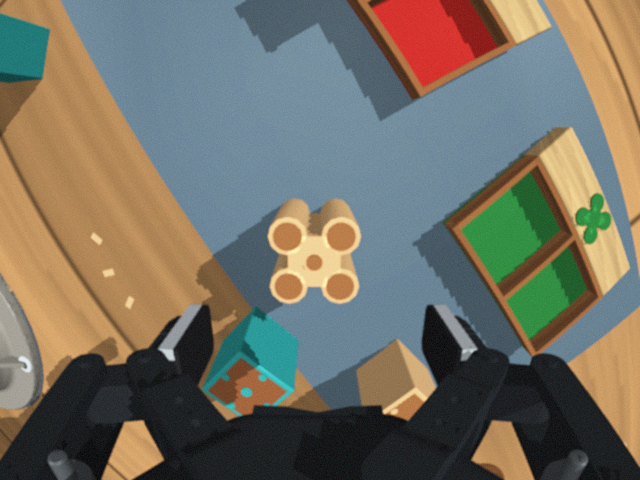

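The flower is at (314,263) with its petals square to the jaws, and the turquoise block at (250,370) is clear of the fingers. I'll grip it.

```bash
python3 -m jog '[[[0.1,5.5,0],0.01,-1],[[0.1,10.8,-0.1],0.01,-1],[[0.1,10.8,-0.1],0.01,-1],[[0.1,10.8,-0.1],0.01,1],[[0.1,10.8,-0.1],0.01,1],[[0.1,10.8,-0.1],0.01,1],[[0.1,10.8,-0.1],0.01,1],[[0.1,10.8,-0.1],0.01,1],[[0.1,10.8,-0.1],0.01,1]]' 40; python3 to.py .591,-.210,.273,8
python3 - <<'E'
from h import *
f=np.load("w6.npy",allow_pickle=True).item()
print("sign",wplane(f,594,218,.025),"div",wplane(f,500,290,.025),wplane(f,572,238,.025),"inner c",wplane(f,455,230,.025),wplane(f,538,167,.025))
E
```

```text
clock: 15.48
tcp_pos: [0.443, -0.1269, 0.214]
orientation: [-0.881, 1.611, -1.614]
contact_force: [-1.7, 0.9, 7.8]
grip_width: 0.0521
t 15.47 tcp [ 0.443  -0.1269  0.214 ] psi -32.5 F [-1.7  0.9  7.8] w 0.0521 j [-0.28  0.48  0.52  2.23 -0.47  0.53  0.04] tilt [-0.003 -1.     0.003]
.591,-.210,.273,8 shift cm [-0.97 -5.85 16.97] dist 18.0 twist -0.707
sign [ 0.6651 -0.2382  0.025 ] div [ 0.5514 -0.2437  0.025 ] [ 0.6346 -0.2414  0.025 ] inner c [ 0.5375 -0.1748  0.025 ] [ 0.6258 -0.1672  0.025 ]
```

```bash
python3 -m jog '[[[0,-6,0],0,1],[[0,-6,0],0,1],[[-0.3,-6,5],-0.18,1],[[-0.6,-6,11],-0.36,1],[[-1,-6,17],-0.54,1],[[-1,-6,17],-0.7,1],[[-1,-6,17],-0.707,1],[[-1,-6,17],-0.707,1],[[-1,-6,17],-0.707,1]]'; python3 to.py .591,-.2095,.2195,8
python3 - <<'E'
from h import *; from bench import *
f=grab_frame("wrist"); cv2.imwrite("pics/w7.png",f["image"]);np.save("w7.npy",f,allow_pickle=True)
E
```

```text
clock: 16.6
tcp_pos: [0.5904, -0.2092, 0.2719]
orientation: [-1.271, 1.107, -1.107]
contact_force: [0.5, 1.1, -1.1]
grip_width: 0.052
t 16.6 tcp [ 0.5904 -0.2092  0.2719] psi 7.9 F [ 0.5  1.1 -1.1] w 0.052 j [-0.05  0.58  0.41  1.81 -0.3   0.82  0.64] tilt [-0. -1. -0.]
.591,-.2095,.2195,8 shift cm [0.04 5.24 0.05] dist 5.2 twist -0.002
```

View pics/w7.png

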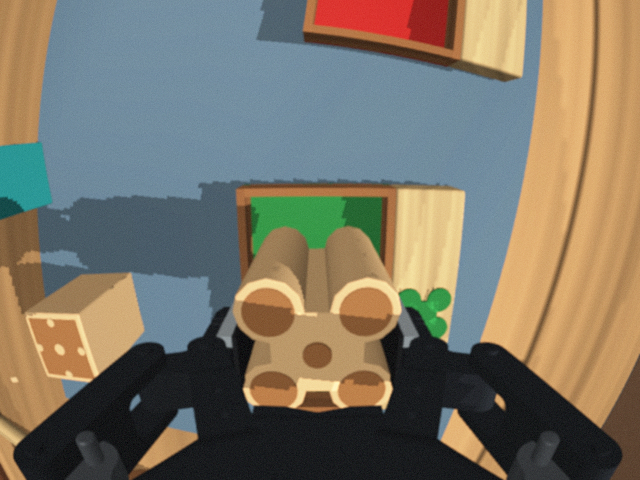

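The flower is upright over the upper green bay, centre dot at (317,355). I'll lower and release it.

```bash
python3 -m jog '[[[0,2.5,0],0,1],[[0,5,0],0,1],[[0,5.1,0],0,1],[[0,5.1,0],0,1],[[0,5.1,0],0,-1],[[0,5.1,0],0,-1],[[0,5.1,0],0,-1],[[0,5.1,0],0,-1]]'; python3 to.py .434,-.2785,.32,9
```

```text
clock: 17.65
tcp_pos: [0.5908, -0.2099, 0.2209]
orientation: [-1.272, 1.106, -1.106]
contact_force: [0.9, -0.8, 0.1]
grip_width: 0.0855
t 17.65 tcp [ 0.5908 -0.2099  0.2209] psi 8.0 F [ 0.9 -0.8  0.1] w 0.0855 j [-0.03  0.65  0.37  1.83 -0.33  0.73  0.67] tilt [ 0. -1.  0.]
.434,-.2785,.32,9 shift cm [  4.63  -9.92 -16.48] dist 19.8 twist -0.018
```

```bash
python3 -m jog '[[[0,-5,0],0,-1],[[0,-9.9,0],0,-1],[[1.5,-9.9,-5],0,-1],[[3,-9.9,-11],0,-1],[[4.6,-9.9,-16.5],-0.018,-1],[[4.6,-9.9,-16.5],-0.018,-1],[[4.6,-9.9,-16.5],-0.018,-1]]'; python3 to.py .434,-.2785,.21,9
python3 - <<'E'
from h import *; from bench import *
f=grab_frame("wrist"); cv2.imwrite("pics/w8.png",f["image"]);np.save("w8.npy",f,allow_pickle=True)
E
```

```text
clock: 18.52
tcp_pos: [0.4342, -0.2782, 0.32]
orientation: [-1.278, 1.092, -1.094]
contact_force: [-0.9, 0.2, -0.3]
grip_width: 0.0852
t 18.52 tcp [ 0.4342 -0.2782  0.32  ] psi 9.0 F [-0.9  0.2 -0.3] w 0.0852 j [ 0.06  0.35  0.47  2.04 -0.22  0.8   0.82] tilt [ 0.    -1.     0.001]
.434,-.2785,.21,9 shift cm [ 0.03 11.   -0.04] dist 11.0 twist -0.0
```

View pics/w8.png

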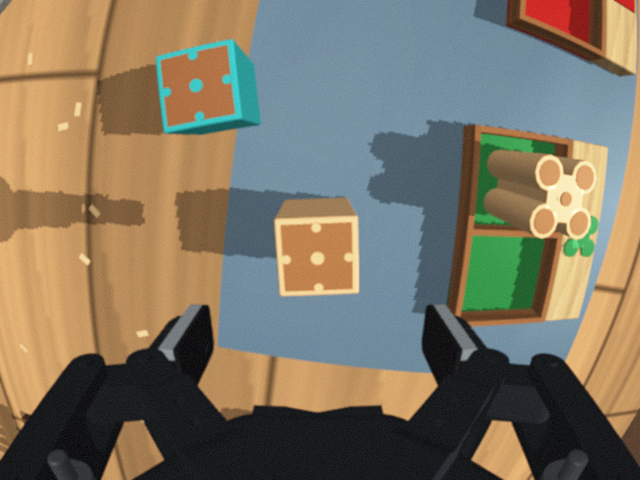

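The pale square stamp is centred at (318,258), turned about 2° from the jaws. The flower stands in its green bay at (565,198). I'll correct slightly and grip.

```bash
python3 -m jog '[[[-0.2,5.5,0],-0.035,-1],[[-0.2,10.8,0],-0.035,-1],[[-0.2,10.8,0],-0.035,-1],[[-0.2,10.8,0],-0.035,1],[[-0.2,10.8,0],-0.035,1],[[-0.2,10.8,0],-0.035,1],[[-0.2,10.8,0],-0.035,1],[[-0.2,10.8,0],-0.035,1],[[-0.2,10.8,0],-0.035,1]]' 40; python3 to.py .434,-.278,.34,11 .609,-.034,.34,1
```

```text
clock: 19.7
tcp_pos: [0.4345, -0.2768, 0.2139]
orientation: [-1.292, 1.063, -1.07]
contact_force: [0.1, 0.3, 7.3]
grip_width: 0.0495
t 19.7 tcp [ 0.4345 -0.2768  0.2139] psi 11.0 F [0.1 0.3 7.3] w 0.0495 j [ 0.15  0.52  0.37  2.1  -0.34  0.57  0.96] tilt [ 0.002 -1.     0.004]
.434,-.278,.34,11 shift cm [  0.14 -12.61  -0.03] dist 12.6 twist 0.0
.609,-.034,.34,1 shift cm [-20.47 -12.57  21.81] dist 32.4 twist 0.175
```

```bash
python3 -m jog '[[[0,-6.2,0],0,1],[[0,-12.6,0],0,1],[[0,-12.6,0],0,1],[[-4,-12.6,4.4],0.04,1],[[-8,-12.6,8.7],0.08,1],[[-12,-12.6,13],0.12,1],[[-16,-12.6,17.4],0.16,1],[[-20.5,-12.6,21.8],0.175,1],[[-20.5,-12.6,21.8],0.175,1],[[-20.5,-12.6,21.8],0.175,1]]'; python3 to.py .609,-.034,.272,1
```

```text
clock: 20.95
tcp_pos: [0.6078, -0.0336, 0.3373]
orientation: [-1.219, 1.197, -1.196]
contact_force: [0.1, -0.9, -1.8]
grip_width: 0.0496
t 20.95 tcp [ 0.6078 -0.0336  0.3373] psi 1.0 F [ 0.1 -0.9 -1.8] w 0.0496 j [-0.38  0.47  0.45  1.81 -0.25  0.92  0.19] tilt [ 0.001 -1.    -0.001]
.609,-.034,.272,1 shift cm [0.04 6.53 0.13] dist 6.5 twist -0.0
```

Run:
```python
from h import *; from bench import *
f=grab_frame("wrist"); cv2.imwrite("pics/w9.png",f["image"])
```

```text
(no output)
```

View pics/w9.png

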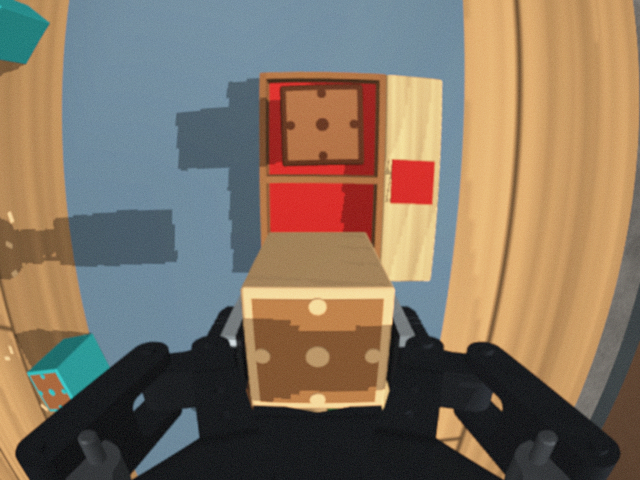

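The dark square stands squarely in its bay at (322,124). The pale square is held upright over the free red bay, so I'll lower it.

```bash
python3 -m jog '[[[0,5,0.1],0,1],[[0,8,0.1],0,1],[[0,11,0.1],0,1],[[0,11.7,0.1],0,1],[[0,11.7,0.1],0,1],[[0,11.7,0.1],0,-1],[[0,11.7,0.1],0,-1],[[0,11.7,0.1],0,-1],[[0,11.7,0.1],0,-1]]'; python3 to.py
```

```text
clock: 22.12
tcp_pos: [0.6094, -0.0334, 0.221]
orientation: [-1.217, 1.196, -1.197]
contact_force: [-0.3, 0.8, -0.4]
grip_width: 0.0851
t 22.12 tcp [ 0.6094 -0.0334  0.221 ] psi 1.0 F [-0.3  0.8 -0.4] w 0.0851 j [-0.32  0.63  0.38  1.87 -0.34  0.71  0.26] tilt [-0. -1.  0.]
```

Now I'll lift clear, swing back out of the top view, and check.

```bash
python3 -m jog '[[[0,-5,0],0,-1],[[0,-10,0],0,-1],[[0,-15,0],0,-1],[[-6,-16,-5],0,-1],[[-12,-16,-10],0,-1],[[-18,-16,-13],0,-1],[[-24,-16,-13],0,-1],[[-30,-16,-13],0,-1],[[-36,-16,-13],0,-1],[[-40,-16,-13],0,-1]]' ; python3 to.py
python3 -m jog '[[[-5,0,0],0,-1],[[-10,0,0],0,-1],[[-10,0,0],0,-1]]'
python3 - <<'E'
from h import *; from bench import *
f=grab_frame("top"); cv2.imwrite("pics/t9.png",f["image"]); im=f["image"]
cv2.imwrite("pics/c9.png",cv2.resize(im[140:310,190:460],None,fx=2.9,fy=2.9,interpolation=cv2.INTER_CUBIC))
f=grab_frame("scene")
cv2.imwrite("pics/s9.png",cv2.resize(f["image"][180:370,170:470],None,fx=2.6,fy=2.6,interpolation=cv2.INTER_CUBIC))
E
```

```text
clock: 23.38
tcp_pos: [0.4722, 0.3641, 0.381]
orientation: [-1.217, 1.197, -1.197]
contact_force: [0.6, -0.0, -0.1]
grip_width: 0.0857
t 23.38 tcp [0.4722 0.3641 0.381 ] psi 1.0 F [ 0.6 -0.  -0.1] w 0.0857 j [-1.02  0.38  0.34  1.79 -0.15  0.99 -0.61] tilt [-0. -1.  0.]
clock: 23.75
tcp_pos: [0.4686, 0.4671, 0.3799]
orientation: [-1.22, 1.193, -1.19]
contact_force: [-0.9, -0.0, -0.1]
grip_width: 0.0857
```

View pics/t9.png

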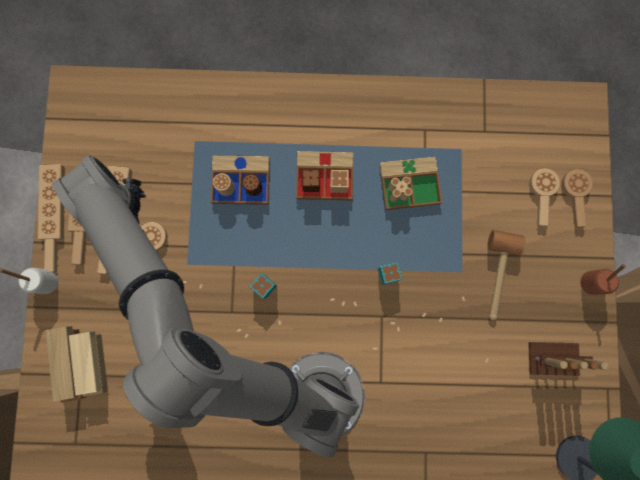

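View pics/c9.png

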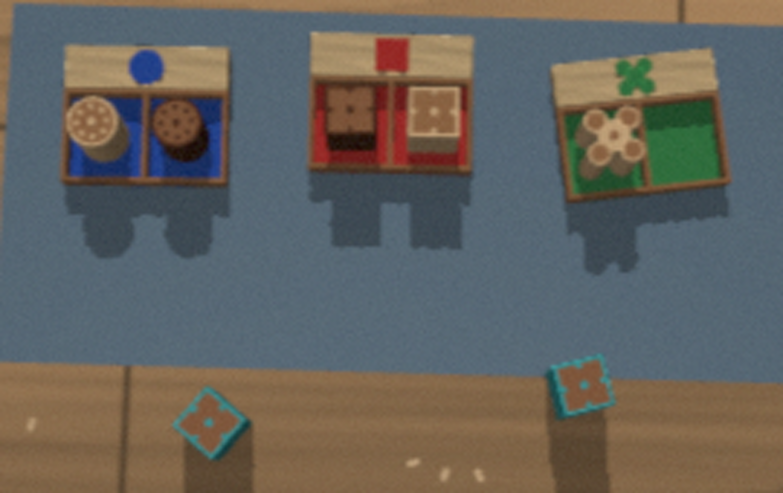

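View pics/s9.png

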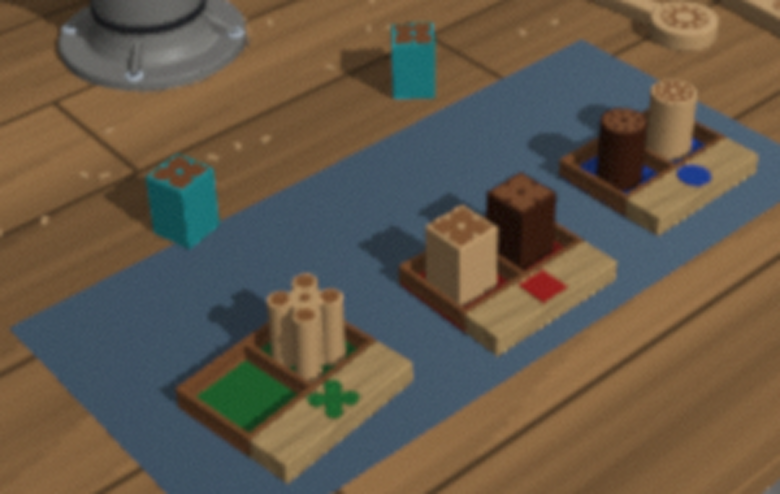

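All five stamps stand upright, one to a bay, under the right signs: blue (222,183) and (252,184), red (311,178) and (340,179), green (402,187). The turquoise blocks, mould and mallet haven't moved, and the arm is clear of everything.

```bash
python3 -m jog '[[[0,0,0],0,-1],[[0,0,0],0,-1]]'; python3 -c "from bench import hand_in; print(hand_in())"
```

```text
clock: 24.1
tcp_pos: [0.4715, 0.4609, 0.381]
orientation: [-1.216, 1.198, -1.198]
contact_force: [-0.7, -0.1, -0.1]
grip_width: 0.0855
the job is handed in; nothing more can be done
None
```

All five stamps are sorted by shape and the job is handed in, at about 24 s of the 104 s allowed. The two round ones are in the blue tray, the two square ones in the red tray, and the flower is in the left green bay as seen from the robot.

The last top and scene pictures show each stamp upright, carved face up, one to a bay. The mallet, the paddle moulds and both turquoise blocks are where they were at the start. The gripper was open and well clear of everything, and the wrist force read under 10 N at every check.

No check failed. Positions from the top and wrist cameras differed by at most about 4 mm for the stamps and tray signs I compared, well inside the bay clearance. A few tray edge points read in the wrist pictures scattered more, so I didn't use them.

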